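# Lift a calibration weight with sprung forceps and hold it over the balance pan

### The arm

A 6-joint arm with a two-finger parallel gripper is mounted at the origin on the work surface. World frame = base frame: x ahead of the robot, y to its left, z up, the work surface at z = 0. Lengths are in m, angles in degrees, forces in N, time in s.
With the tool pointing down it reaches from about 0.4 to 0.825 m from the base axis. Payload 7 kg.
Tool frame: the origin (TCP) lies at the very end of the fingers, on their centre line; the grasp point (between the pads) lies 19 mm behind it (ctrl.grip_depth is the distance from the TCP to the grasp point, in m); z points along the fingers, y is the line along which they close (so a half turn about z gives the same grasp; the last joint's range is limited). The gripper opens to 88 mm and grips with 3 to 60 N. Pads are 19 mm wide; open, the fingers measure 130 mm over their backs; the gripper's body (78 mm by 193 mm) begins 47 mm behind the grasp point.
Start: joints at [88.241, 20.546, 0.682, 0, -70.136, -16.507], TCP at [0.212, 0.641, 0.227] pointing down, gripper open.
Joint ranges: [-176.03, 176.03], [-82.01, 121.73], [-58.28, 71.71], [-173.87, 95.51], [-174.79, -0.11], [-173.66, 173.66]. Speed limits (degrees/s): [136.94, 136.94, 172.46, 180, 180, 180].

### API

Orientations are given as [roll, pitch, yaw] about the fixed x, y, z axes, in that order (R = Rz(yaw) Ry(pitch) Rx(roll)).
In Python, from plant import get_obs, eyes, ctrl, spotter gives the robot as it stands.
- The arm moves only by the shell command python3 -m crank 'ROWS'. ROWS is JSON, one flat list of numbers, 7 for each row, row after row: the turn, a rotation vector about the tool's x, y, z in rad, then the shift along the tool's x, y, z in mm, then the opening, from 0 (shut) to 1 (fully open). A call has 1 to 5 rows; each row shifts and turns the commanded pose from where the row before left it, along the tool's axes as they then stand; what a row does not reach is not made up. A row lasts 1/8 s, in which the tool goes at most 62.5 mm and 10.7 degrees, less where a joint would pass 70% of its speed; a pose out of reach is approached as far as the arm can. A call is refused whole if a number of a shift passes 62.5 or a number of a turn 0.188, either way. A call with a gripper value outside its range is refused whole. The fingers move at their own pace and stop on an object; the grip force is fixed at half the most. Time passes only in rows, so rows that do not move let the fingers close. It gives the time, the measured TCP pose, the force, the opening and the grip force at its end, in the units of the state.
- get_obs(): the state, without advancing time (a new reading comes with each control period).
- eyes.snapshot(name): name is "scene" or "top" or "wrist"; returns the picture (384x512x3 uint8, blue, green, red); there is no depth.
- eyes.camera_model(name): a dict with "fx", "fy", "cx", "cy" (pixels), "extrinsics" (4x4, takes a point from camera to world coordinates). Camera axes: x right, y down, z forward; pixel columns grow to the right and rows downward; lengths in m; the calibration is good to about 2 mm. The wrist camera is an equidistant fisheye: a pixel r from the principal point sees the ray r / f radians off the axis. A picture is of the moment at which its call begins: read the wrist's pose just before it. camera_model takes no time and is no camera call; for the wrist camera it gives the pose at the moment of the call.
- ctrl.close_job(): hands the job in; it is judged then, once.
Trained networks look in the newest picture that a camera, given by its name, has taken for a name from the list of things; names that differ only in an ending like _2 or _b are one class to them, and where a whole thing is asked for, a point or a joint stands for the part that bears it (a point fixed in the world has none). Each returns a list of dicts, best first, with "p" (0 to 1); they miss things now and then, are a little off and sometimes report something else, mostly with a low value. They report only what shows in the picture. A call takes as long as a camera call. They do not tell look-alikes from the thing itself.
- spotter.outline_of(camera, target): "region" (384x512 bool, what is visible of it) and "rect" ([left, top, width, height] in pixels, round what is visible of it).
- spotter.place_of(camera, target): "location" ([column, row] in pixels: a listed point, or the origin of a listed thing).
The state is a dict: "clock": time; "joint_pos": joint angles; "qvel": joint speeds; "tau": joint torques, N m; "tool_pos": TCP position; "orientation": TCP orientation; "force": force on the tool from outside, world axes, zero at the start; "moment": the same for the moment, N m; "opening": finger opening in m; "gripper_force": force on a finger pad.
Only numpy, scipy, OpenCV 4.12 (cv2) and the standard library are available. Lean on these libraries where they do the work, as an engineer would, in place of code of your own. Each camera call takes 0.05 s, during which the arm holds its last target. There are 200 camera calls.

### The job

Check the balance with the 500 g calibration weight: take the sprung weight forceps from their stand, bring their hooked tips down astride the knob of the largest weight on the tray and squeeze until the tips are 18 mm apart (the engraved ring on the wing is then at the outer face of the arm), so that the weight hangs by its knob with its neck unpinched. Carry it over the middle of the balance pan, lower it to about 2 cm above the pan, and hold it there with the tip gap steady for three seconds; finish while still holding it. Touch the weight only with the forceps, do not touch the balance, and leave the other weights and the things on the bench where they are.

Things in the scene. Friction and masses are not known exactly. Their poses are not given: they have to be found in the camera images.
- tongs: sprung weight forceps, bare steel, 91 mm tall, 0.10 kg, friction 0.6, standing upright and open in the stand: round heel on top, two 14 mm wide flat arms below it that spring apart along the forceps' y axis, each ending in a foot bent inwards (15 mm wide along x, 4 mm thick, legs up to 68 mm apart overall). z points up. Origin midway between the arms, level with the undersides of the open feet
- tongs_grip (a point): point midway between the middles of the arms' ribbed finger grips, 49 mm above the origin. The flat outer grip faces run from z = 25 to 62 mm. Width over them in mm at height z (mm above the origin) = 10 + 22 cos(a) + 2 (84 - z) sin(a), a as for tongs_jaw: 43 here when open (wider lower down), 32 everywhere (faces parallel) at the 18 mm tip gap; 1 mm of width here is 2.4 mm of tip gap
- tongs_heel (a point): top of the forceps' heel, 91 mm above the origin; the heel is a cylinder 14 mm in diameter, 15 mm long along x. The arms turn about lines 7 mm below this point, 5 mm either side of the middle, coupled to move alike. Squeezing takes 3 to 4 N a side at first; at the 18 mm gap about 10 N a side borne low on the grip faces, up to 21 N at their upper end. Let go, they spring open
- tongs_jaw (a joint): how far the forceps are squeezed: turn of each arm in rad, 0 = fully open (tips 46 mm apart), 0.167 = tips 18 mm apart (the mark); tip gap in mm = 10 + 8 cos(a) + 168 sin(a) with a = 0.167 - joint value; mechanical limit 0.27
- tip_left (a point): one tip: inner edge of the foot of the +y arm, mid thickness and mid width. As the arms close the feet sink to 2 mm below the level of the origin. A thin wire wing, 20 mm above the feet, is fixed in the -y arm and runs out through the +y arm; the dark engraved ring on it comes to the outer face of the +y arm when the tips are 18 mm apart
- tip_right (a point): the same on the -y arm. The tip gap is the distance between the two tips
- stand: fixed tweezer stand: black base plate 75 x 110 x 6 mm with two clear acrylic cheeks, 90 mm long along its y axis, that leave a slot 18 mm wide between them; cheek tops 24 mm above the bench, a low 16 mm stop at each end of the slot. The forceps stand in the slot on the base plate, feet at z = 6 mm, their y axis along the slot. Origin under the middle of the base plate; it does not move
- tray: fixed wooden tray lined with grey felt, 130 x 230 mm, rim 16 mm high, floor 6 mm above the bench, with three steel knob weights standing on it about 72 mm apart along its y axis in any order. Origin under its middle
- weight_500: the 500 g weight, the largest of the three: polished steel body 40 mm in diameter and 44 mm high, above it a neck 13 mm in diameter and 12 mm high (z = 44 to 56 mm), above that a knob 24 mm in diameter and 9 mm high (z = 56 to 65 mm). Upright; origin at the centre of its underside, z along its axis. The forceps' feet go under the knob, beside the neck. Mass 0.5 kg
- weight_200: the 200 g weight, same shape, 30 mm in diameter and 49 mm high. Leave it alone
- weight_100: the 100 g weight, same shape, 24 mm in diameter and 39 mm high. Leave it alone
- balance: fixed precision balance, white housing 300 x 200 x 64 mm (long side along its x axis, key panel and display at its -x end) with a square steel pan 160 x 160 mm. Origin under the middle of the housing. Do not touch it
- pan (a point): centre of the pan's upper face, 78 mm above the bench and 45 mm along +x from the balance's middle
- beaker: glass beaker 68 mm across, 85 mm high; leave it alone
- reagent: amber bottle 62 mm across, 130 mm high; leave it alone
- liner: white capped digestion vessel 44 mm across, 132 mm high; leave it alone
- dish: white dish 64 mm across, 16 mm high; leave it alone
- brush: balance brush 150 mm long lying on the bench; leave it alone
Not all that is in view belongs to the job. Leave any blue or orange look-alike of the tongs alone.

How it is judged:
By the outcome, as a careful person would: the job done as asked, in the order asked, and still so for the second after the job is handed in, while the arm keeps its last pose, push and grip.
It also fails if it takes over 58 s, if anything falls off the work surface, if the arm or the gripper's body presses on something with over 40 N, if the wrist force passes 120 N, or if a joint passes its speed limit or range.

## Working session

There is one attempt and no reset: what is moved stays moved. The work goes in short steps, Python scripts to look and compute and a shell command to move; the robot and the scene stay as the last step left them, time stands still between calls to the robot, and variables do not carry over. Pictures are saved under pics/ and viewed, at most 14 in all, crops included, and the job is handed in when it is done.

```bash
mkdir -p pics; ls
cat > h.py <<'E'
import numpy as np, cv2
from plant import get_obs, eyes, ctrl, spotter
from scipy.spatial.transform import Rotation as R
def ray(m,uv,fish=False):
    x=(uv[0]-m['cx'])/m['fx'];y=(uv[1]-m['cy'])/m['fy']
    if fish:
        r=np.hypot(x,y);d=np.array([x/r*np.sin(r),y/r*np.sin(r),np.cos(r)]) if r>1e-9 else np.array([0,0,1.])
    else: d=np.array([x,y,1.])
    T=np.array(m['extrinsics']);d=T[:3,:3]@d
    return T[:3,3],d/np.linalg.norm(d)
def atz(m,uv,z,fish=False):
    o,d=ray(m,uv,fish);return o+d*(z-o[2])/d[2]
def tri(rs):
    A=np.zeros((3,3));b=np.zeros(3)
    for o,d in rs:
        P=np.eye(3)-np.outer(d,d);A+=P;b+=P@o
    p=np.linalg.solve(A,b);return p,[float(np.linalg.norm((np.eye(3)-np.outer(d,d))@(p-o))*1000) for o,d in rs]
def proj(m,p,fish=False):
    T=np.array(m['extrinsics']);c=T[:3,:3].T@(np.array(p)-T[:3,3])
    if fish:
        r=np.hypot(c[0],c[1]);th=np.arctan2(r,c[2]);c=np.array([c[0]/r*th,c[1]/r*th,1])
    return m['cx']+m['fx']*c[0]/c[2],m['cy']+m['fy']*c[1]/c[2]
E
python3 - <<'E'
from h import *
ims=[]
np.set_printoptions(precision=3,suppress=True)
for c in ['scene','top']:
    im=eyes.snapshot(c);cv2.imwrite(f'pics/{c}0.png',im)
    m=eyes.camera_model(c);print(c,np.array(m['extrinsics'])[:3].round(3).tolist(),m['fx'])
    for t in ['tongs','tongs_grip','tongs_heel','tip_left','tip_right','stand','tray','weight_500','weight_200','weight_100','balance','pan']:
        print(t,[(round(float(d['p']),2),np.round(d['location'],1).tolist()) for d in spotter.place_of(c,t)][:3])
E
```

```text
pics
scene [[0.512, 0.515, -0.688, 1.445], [0.859, -0.298, 0.416, -0.596], [0.009, -0.804, -0.595, 0.836]] 441.8997582355892
tongs [(0.72, [349.9, 151.0]), (0.7, [150.3, 227.9]), (0.56, [142.0, 209.2])]
tongs_grip [(0.72, [171.4, 234.5]), (0.62, [149.3, 218.7]), (0.52, [115.2, 262.3])]
tongs_heel [(0.71, [168.0, 225.2]), (0.61, [116.1, 250.4]), (0.52, [141.9, 203.1])]
tip_left [(0.61, [156.9, 224.4]), (0.51, [179.4, 252.1]), (0.51, [121.5, 279.4])]
tip_right [(0.61, [136.4, 203.5]), (0.6, [140.0, 230.9]), (0.6, [112.7, 273.9])]
stand [(0.85, [151.2, 228.9])]
tray [(0.9, [240.8, 201.7]), (0.51, [266.2, 199.1])]
weight_500 [(0.74, [238.7, 203.6]), (0.68, [220.9, 206.4]), (0.6, [266.7, 199.5])]
weight_200 [(0.74, [238.7, 203.6]), (0.68, [220.9, 206.4]), (0.6, [266.7, 199.5])]
weight_100 [(0.74, [238.7, 203.6]), (0.68, [220.9, 206.4]), (0.6, [266.7, 199.5])]
balance [(0.94, [333.8, 163.4]), (0.21, [139.1, 232.8])]
pan [(0.73, [352.0, 150.8])]
top [[-0.026, -0.99, 0.137, 0.396], [-1.0, 0.027, 0.009, -0.097], [-0.012, -0.136, -0.991, 1.32]] 456.17709816620305
tongs [(0.71, [395.5, 178.3]), (0.55, [355.8, 263.6]), (0.54, [356.5, 223.5])]
tongs_grip [(0.72, [401.6, 176.4]), (0.65, [348.6, 183.7]), (0.58, [359.2, 259.6])]
tongs_heel [(0.66, [364.5, 223.7]), (0.54, [405.6, 173.4]), (0.43, [362.4, 257.2])]
tip_left [(0.64, [122.9, 227.5]), (0.58, [340.5, 183.2]), (0.49, [354.4, 251.7])]
tip_right [(0.59, [350.6, 193.5]), (0.46, [398.6, 187.0]), (0.39, [361.1, 269.2])]
stand [(0.79, [355.7, 223.6]), (0.33, [369.1, 220.8])]
tray [(0.66, [258.0, 215.1])]
weight_500 [(0.64, [234.7, 211.7]), (0.63, [284.7, 223.2])]
weight_200 [(0.64, [234.7, 211.7]), (0.63, [284.7, 223.2])]
weight_100 [(0.64, [234.7, 211.7]), (0.63, [284.7, 223.2])]
balance [(0.87, [124.1, 228.6])]
pan [(0.57, [116.2, 212.6]), (0.16, [124.2, 228.8])]
```

View pics/scene0.png

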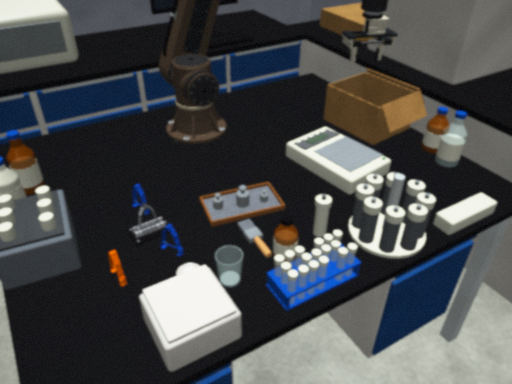

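Run:
```python
import cv2,numpy as np
a=cv2.imread('pics/scene0.png')[170:310,80:290];b=cv2.imread('pics/top0.png')
a=cv2.resize(a,(800,533),interpolation=3)
cv2.imwrite('pics/a.png',a)
b=b[120:310,60:430];cv2.imwrite('pics/b.png',cv2.resize(b,(800,411),interpolation=3))
```

```text
(no output)
```

View pics/a.png

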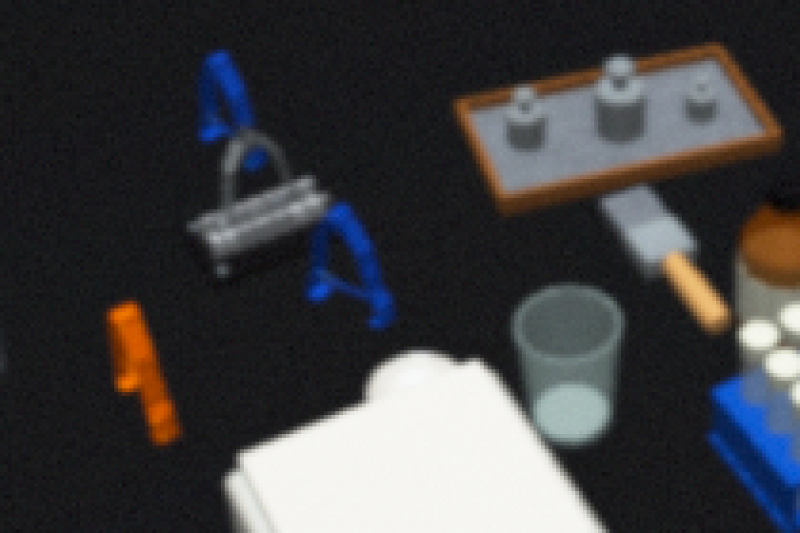

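View pics/b.png

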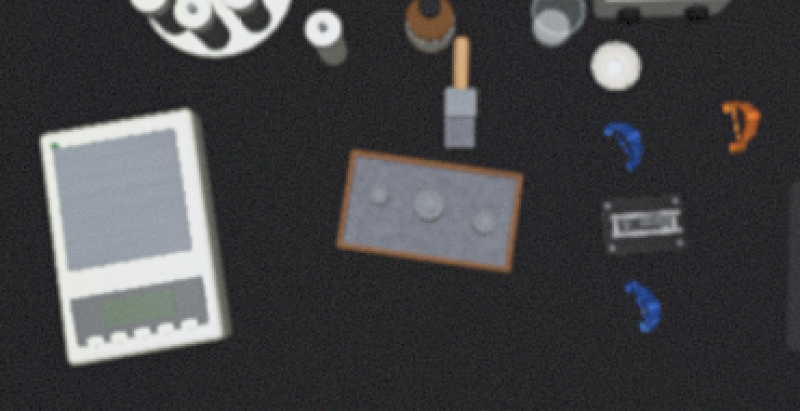

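The steel forceps stand in the rack: top view about (356,224), scene about (150,218). The look-alikes are two blue forceps at top (348,187) and (358,262) and an orange one at (403,178). The grey-steel one in the stand fits the description, and both enlarged crops confirm it. The largest weight is the middle one on the tray.

Run:
```python
from h import *
np.set_printoptions(precision=4,suppress=True)
S,T=eyes.camera_model('scene'),eyes.camera_model('top')
for n,a,b,z in [('stand',(151.2,228.9),(355.7,223.6),0),('heel',(141.9,203.1),(364.5,223.7),.097),('grip',(149.3,218.7),(0,0),.055),('tray',(240.8,201.7),(258,215.1),0),('w500',(238.7,203.6),(258,214),.006),('balance',(333.8,163.4),(124.1,228.6),0),('pan',(352,150.8),(116.2,212.6),.078)]:
    print(n,*(tri([ray(S,a),ray(T,b)]) if b[0] else ''),atz(S,a,z),atz(T,b,z) if b[0] else '')
for t in ['stand','tray','balance','weight_500']:
    for d in spotter.outline_of('top',t)[:3]:
        c,_=cv2.findContours(d['region'].astype(np.uint8),0,2);c=max(c,key=cv2.contourArea)
        r=cv2.minAreaRect(c);bx=cv2.boxPoints(r)
        w=np.array([atz(T,p,.078 if t=='balance' else .01)[:2] for p in bx])
        e=w-np.roll(w,1,0);print(t,round(d['p'],2),np.array(r[0]),d['rect'],'c',w.mean(0),[(round(float(np.hypot(*v)),3),round(float(np.degrees(np.arctan2(v[1],v[0]))),1)) for v in e[:2]])
# blue / orange extents
im=cv2.imread('pics/top0.png');
print({k:get_obs()[k] for k in ['clock','tool_pos','orientation','force','opening']})
for c in [(348,187),(358,262),(403,178)]: print(atz(T,c,.045))
# steel forceps heel in top: bright blob in stand crop
cv2.imwrite('pics/st.png',cv2.resize(im[200:248,328:384],(784,672)[:1]+(600,),interpolation=3))
```

```text
stand [ 0.4877 -0.3627  0.0042] [0.03266531509500318, 0.032665315095141936] [ 0.4829 -0.3616  0.    ] [ 0.488  -0.3635  0.    ]
heel [ 0.4796 -0.3707  0.0943] [2.8229085265992735, 2.8229085265991953] [ 0.4816 -0.374   0.097 ] [ 0.4804 -0.3674  0.097 ]
grip [ 0.5035 -0.3669  0.055 ] 
tray [ 0.5174 -0.0852  0.0139] [3.402433808782263, 3.402433808782403] [ 0.5005 -0.0798  0.    ] [ 0.5203 -0.082   0.    ]
w500 [ 0.5192 -0.0889  0.0097] [7.4698034740591535, 7.469803474059126] [ 0.5123 -0.0936  0.006 ] [ 0.5229 -0.0821  0.006 ]
balance [0.4879 0.2994 0.0122] [4.972963655414331, 4.972963655414338] [0.4728 0.3071 0.    ] [0.4914 0.3076 0.    ]
pan [0.5344 0.3123 0.08  ] [7.653558618911236, 7.653558618911171] [0.5333 0.3236 0.078 ] [0.5303 0.3062 0.078 ]
stand 0.6 [357.0164 223.6803] [335.7, 210.7, 42.7, 27.1] c [ 0.4872 -0.3653] [(0.075, 2.4), (0.111, -86.3)]
tray 0.73 [258.1934 217.2074] [215.3, 188.2, 86.6, 58.2] c [ 0.5137 -0.0822] [(0.231, 80.6), (0.134, -8.7)]
balance 0.88 [121.7369 229.0435] [77.0, 169.3, 90.8, 118.8] c [0.4872 0.2905] [(0.301, 9.5), (0.211, -83.4)]
weight_500 0.61 [283.4 223.2] [282.3, 218.0, 6.2, 9.9] c [ 0.494  -0.1544] [(0.026, 61.8), (0.028, -28.3)]
weight_500 0.6 [235.5 210. ] [230.4, 206.4, 8.4, 8.3] c [ 0.5359 -0.0175] [(0.022, 25.4), (0.021, -64.8)]
weight_500 0.53 [257.5 215. ] [251.8, 209.4, 14.0, 12.8] c [ 0.5197 -0.0806] [(0.04, -1.3), (0.038, -91.6)]
{'clock': 1.5, 'tool_pos': array([0.2116, 0.641 , 0.2266]), 'orientation': array([-179.9983,   -0.0011,  -18.2632]), 'force': array([ 0.3879, -1.005 , -0.8919]), 'opening': 0.08759744291878666}
[ 0.5888 -0.3384  0.045 ]
[ 0.3788 -0.355   0.045 ]
[ 0.6102 -0.4947  0.045 ]
```

```bash
python3 -m crank '[0,0,-0.186,0,0,0,1, 0,0,-0.186,0,0,0,1, 0,0,0,34,44,0,1, 0,0,0,34,44,0,1, 0,0,0,34,44,0,1]'; python3 -m crank '[0,0,0,34,44,0,1, 0,0,0,34,44,0,1, 0,0,0,34,44,0,1, 0,0,0,34,44,0,1, 0,0,0,34,44,0,1]'
```

```text
clock: 2.12
tool_pos: [0.3212, 0.5133, 0.2266]
orientation: [-180.0, -0.0, 3.1]
force: [0.8, 0.6, -0.1]
opening: 0.0874
gripper_force: 0.0
clock: 2.75
tool_pos: [0.503, 0.3025, 0.2269]
orientation: [-180.0, -0.0, 3.1]
force: [0.4, 0.4, -0.9]
opening: 0.0876
gripper_force: 0.0
```

```bash
python3 -m crank '[0,0,0,0,55,0,1, 0,0,0,0,55,0,1, 0,0,0,0,55,0,1, 0,0,0,0,55,0,1, 0,0,0,0,55,0,1]'; python3 -m crank '[0,0,0,0,60,0,1, 0,0,0,0,40,0,1, 0,0,0,0,0,0,1]'
cat > w.py <<'E'
from h import *
import sys
np.set_printoptions(precision=4,suppress=True)
def look(name,targets):
    m=eyes.camera_model('wrist');im=eyes.snapshot('wrist');cv2.imwrite(f'pics/{name}.png',im)
    o=get_obs();print(o['clock'],o['tool_pos'],o['orientation'],o['force'],o['opening'])
    for t,z in targets:
        for d in spotter.place_of('wrist',t)[:4]: print(t,round(d['p'],2),np.round(d['location'],1),atz(m,d['location'],z,True))
    return m,im
E
python3 - <<'E'
from w import *
m,im=look('w1',[('weight_500',.006),('weight_200',.006)])
print(np.array(m['extrinsics']),m['fx'],m['cx'],m['cy'])
print(proj(m,(.5197,-.0806,.071),True))
for d in spotter.outline_of('wrist','weight_500')[:3]: print(d['p'],d['rect'])
E
```

```text
clock: 3.38
tool_pos: [0.5164, 0.0276, 0.227]
orientation: [-180.0, -0.1, 3.1]
force: [-0.4, 1.1, 0.4]
opening: 0.0879
gripper_force: 0.0
clock: 3.75
tool_pos: [0.5216, -0.0729, 0.2266]
orientation: [180.0, -0.0, 2.8]
force: [-0.3, -0.3, 0.4]
opening: 0.0879
gripper_force: 0.0
3.8 [ 0.5217 -0.0717  0.2266] [-179.9989   -0.0057    2.8951] [-0.1634  0.4659  0.4698] 0.08740807860182626
weight_500 0.82 [207.5 157.8] [ 0.5337 -0.0172  0.006 ]
weight_500 0.8 [256.3 171.9] [ 0.5181 -0.0812  0.006 ]
weight_500 0.77 [310.  192.3] [ 0.4944 -0.1544  0.006 ]
weight_200 0.82 [207.5 157.8] [ 0.5337 -0.0172  0.006 ]
weight_200 0.8 [256.3 171.9] [ 0.5181 -0.0812  0.006 ]
weight_200 0.77 [310.  192.3] [ 0.4944 -0.1544  0.006 ]
[[ 0.0501 -0.9653 -0.2563  0.5915]
 [-0.9987 -0.0485 -0.0126 -0.0699]
 [-0.0002  0.2566 -0.9665  0.3846]
 [ 0.      0.      0.      1.    ]] 297.3186396354542 250.42310154682332 191.79512921259584
(np.float64(256.99669261035973), np.float64(181.94796821693802))
0.75 [240.9, 158.1, 35.8, 39.5]
0.75 [374.6, 0.0, 68.5, 30.4]
0.63 [197.4, 147.8, 18.9, 21.5]
```

View pics/w1.png

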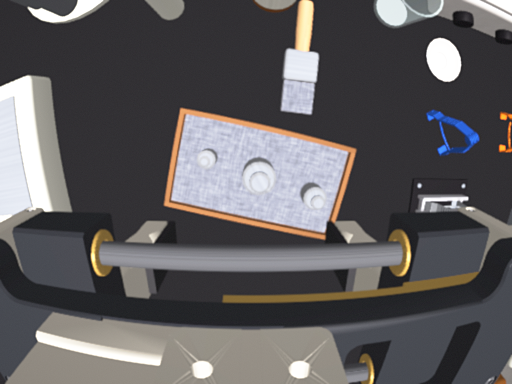

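The picture shows the tray with the middle, largest weight's knob at (260,181), the smaller ones at (206,157) and (315,197), the stand at right at (440,200), and a blue look-alike at (450,135).

```bash
python3 -m crank '[0,0,0,-21,56,0,1, 0,0,0,-21,56,0,1, 0,0,0,-21,56,0,1, 0,0,0,-21,56,0,1, 0,0,0,-21,56,0,1]'; python3 -m crank '[0,0,0,0,0,0,1, 0,0,0,0,0,0,1]'
python3 - <<'E'
from w import *
m,im=look('w2',[('stand',0),('tongs_heel',.097),('tongs_grip',.055),('tip_left',.008),('tip_right',.008)])
for d in spotter.outline_of('wrist','stand')[:1]:
    c,_=cv2.findContours(d['region'].astype(np.uint8),0,2);c=max(c,key=cv2.contourArea)
    w=np.array([atz(m,p,.006,True)[:2] for p in c[:,0]])*1000
    r=cv2.minAreaRect(w.astype(np.float32));print(d['p'],d['rect'],r)
x,y=map(int,proj(m,(.487,-.363,.03),True));print(x,y)
x0,y0=max(0,x-90),max(0,y-70)
cv2.imwrite('pics/w2c.png',cv2.resize(im[y0:y0+140,x0:x0+180],None,fx=4,fy=4,interpolation=3));print(x0,y0)
E
```

```text
clock: 4.58
tool_pos: [0.4321, -0.3564, 0.2269]
orientation: [180.0, -0.0, 3.2]
force: [1.2, 0.2, 0.3]
opening: 0.0877
gripper_force: 0.0
clock: 4.82
tool_pos: [0.4322, -0.3551, 0.2264]
orientation: [-180.0, 0.0, 3.1]
force: [-0.4, 0.9, -0.3]
opening: 0.0875
gripper_force: 0.0
4.875 [ 0.4325 -0.3547  0.2265] [-179.9911   -0.0041    3.1204] [-0.5339  0.2985 -0.0741] 0.08736316957981995
stand 0.9 [261.7 125.1] [ 0.4893 -0.3668  0.    ]
tongs_heel 0.92 [247.2  24.8] [ 0.5913 -0.3438  0.097 ]
tongs_heel 0.86 [267.3 131.2] [ 0.487  -0.3688  0.097 ]
tongs_heel 0.62 [390.4  25.9] [ 0.6115 -0.4912  0.097 ]
tongs_heel 0.58 [249.  231.3] [ 0.3832 -0.3567  0.097 ]
tongs_grip 0.95 [378.   33.9] [ 0.6134 -0.495   0.055 ]
tongs_grip 0.7 [247.4 221.4] [ 0.3784 -0.3548  0.055 ]
tongs_grip 0.6 [248.3  35.2] [ 0.592  -0.3445  0.055 ]
tip_left 0.91 [245.2 190.7] [ 0.4034 -0.3502  0.008 ]
tip_left 0.59 [238.1  28.7] [ 0.6131 -0.3302  0.008 ]
tip_left 0.53 [359.6  24.7] [ 0.6374 -0.4884  0.008 ]
tip_right 0.94 [257.5  60. ] [ 0.5724 -0.3567  0.008 ]
tip_right 0.8 [363.4  59.7] [ 0.5887 -0.4949  0.008 ]
tip_right 0.46 [283.1 129.8] [ 0.4854 -0.3939  0.008 ]
tip_right 0.41 [253.5 221.1] [ 0.3616 -0.3634  0.008 ]
0.9 [219.3, 98.3, 86.0, 53.4] ((487.97613525390625, -367.92529296875), (73.4912338256836, 109.109375), 3.3994297981262207)
259 127
169 57
```

View pics/w2c.png

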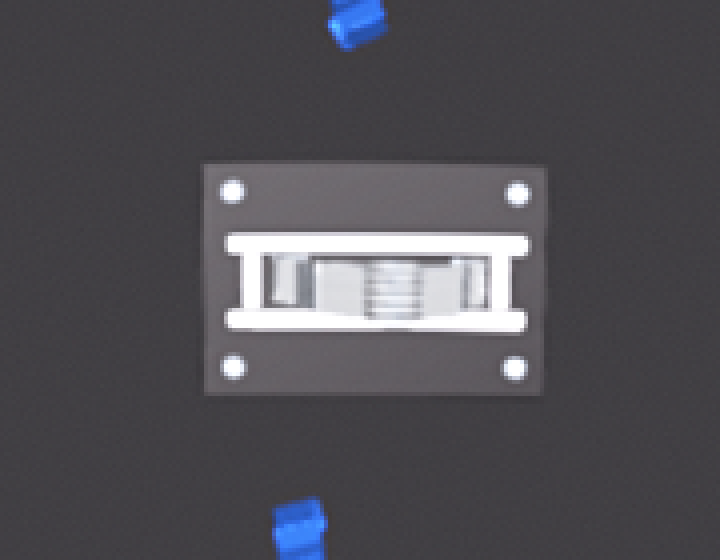

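The crop shows the steel forceps in the stand with the ribbed heel at about (267,130) full-frame, arms along the slot; blue ends lie above and below, clear of the stand.

```bash
python3 -m crank '[0,0,-0.005,27,8,0,1, 0,0,0,27,8,0,1, 0,0,0,0,0,40,1, 0,0,0,0,0,40,1, 0,0,0,0,0,0,1]'
python3 - <<'E'
from w import *
m,im=look('w3',[('tongs_heel',.097),('stand',0),('tongs_grip',.055)])
E
```

```text
clock: 5.8
tool_pos: [0.4849, -0.3674, 0.1437]
orientation: [-179.8, 0.3, 3.4]
force: [0.5, 0.2, 0.2]
opening: 0.0876
gripper_force: 0.0
5.85 [ 0.4863 -0.3684  0.1462] [-179.9675    0.1357    3.3751] [-0.1297 -0.3521  0.5288] 0.08761343441545308
tongs_heel 0.77 [252.8 211.2] [ 0.4858 -0.3695  0.097 ]
tongs_heel 0.7 [424.7  53.5] [ 0.6173 -0.493   0.097 ]
tongs_heel 0.62 [224.9  59.5] [ 0.5919 -0.3441  0.097 ]
tongs_grip 0.93 [399.9  61. ] [ 0.6168 -0.4927  0.055 ]
tongs_grip 0.87 [254.5 194.1] [ 0.487 -0.371  0.055]
tongs_grip 0.75 [226.7  64.7] [ 0.595  -0.3418  0.055 ]
```

```bash
python3 -m crank '[0,0,0,0,1,40,1, 0,0,0,0,0.5,40,1, 0,0,0,0,0,25,1, 0,0,0,0,0,5,1, 0,0,0,0,0,0,1]';python3 -m crank '[0,0,0,0,0,0,0.57, 0,0,0,0,0,0,0.57, 0,0,0,0,0,0,0.57,0,0,0,0,0,0,0.53, 0,0,0,0,0,0,0.53]';python3 -m crank '[0,0,0,0,0,0,0.5, 0,0,0,0,0,0,0.5]'
```

```text
clock: 6.62
tool_pos: [0.4877, -0.3707, 0.038]
orientation: [179.9, -0.1, 3.4]
force: [-0.2, 0.5, -0.2]
opening: 0.0877
gripper_force: 0.0
clock: 7.25
tool_pos: [0.4868, -0.3701, 0.0366]
orientation: [-180.0, 0.0, 3.3]
force: [-0.3, 0.5, 1.2]
opening: 0.0476
gripper_force: 3.9
clock: 7.5
tool_pos: [0.4868, -0.3702, 0.0365]
orientation: [180.0, 0.0, 3.3]
force: [-0.1, 0.4, 0.5]
opening: 0.0438
gripper_force: 5.1
```

```bash
python3 -m crank '[0,0,0,0,0,-15,0.5, 0,0,0,0,0,-40,0.5, 0,0,0,0,0,-50,0.5, 0,0,0,0,0,-49,0.5, 0,0,0,0,-20,0,0.5]';python3 -m crank '[0,0,0,0,-54,0,0.5, 0,0,0,0,-54,0,0.5, 0,0,0,0,-54,0,0.5,0,0,0,0,-54,0,0.5, 0,0,0,0,-51,0,0.5]';python3 -m crank '[0,0,0,0,0,0,0.5, 0,0,0,0,0,0,0.5]'
python3 - <<'E'
from w import *
m,im=look('w4',[('weight_500',.006),('tongs_heel',.251),('tip_left',.162),('tip_right',.162),('tray',0)])
E
```

```text
clock: 8.12
tool_pos: [0.4878, -0.3519, 0.196]
orientation: [179.7, -0.4, 3.3]
force: [-0.1, 0.1, -0.9]
opening: 0.0438
gripper_force: 4.2
clock: 8.75
tool_pos: [0.4691, -0.0819, 0.1906]
orientation: [-180.0, 0.0, 3.3]
force: [1.0, 1.1, -0.9]
opening: 0.0436
gripper_force: 4.2
clock: 9.0
tool_pos: [0.4698, -0.0835, 0.1906]
orientation: [180.0, 0.0, 3.4]
force: [-0.4, 0.2, -0.5]
opening: 0.0439
gripper_force: 4.2
9.05 [ 0.4698 -0.084   0.1905] [179.9954   0.0135   3.3364] [ 1.0742 -0.3158 -1.1191] 0.043792559521264526
weight_500 0.8 [311.3 156.7] [ 0.4957 -0.1541  0.006 ]
weight_500 0.79 [253.3 133.6] [ 0.5179 -0.0843  0.006 ]
weight_500 0.58 [197.9 115.7] [ 0.5356 -0.0193  0.006 ]
tongs_heel 0.85 [249.3 298.1] [ 0.4704 -0.0835  0.251 ]
tongs_heel 0.58 [494.7  98.8] [ 0.5601 -0.181   0.251 ]
tongs_heel 0.34 [254.4 216.1] [ 0.5051 -0.0832  0.251 ]
tip_left 0.77 [225.7 218.4] [ 0.4708 -0.0673  0.162 ]
tip_left 0.6 [443.9  81.7] [ 0.5801 -0.2165  0.162 ]
tip_left 0.47 [433.2 233.5] [ 0.4649 -0.2281  0.162 ]
tip_right 0.8 [453.  115.9] [ 0.5566 -0.2276  0.162 ]
tip_right 0.6 [434.3 262.4] [ 0.439  -0.2379  0.162 ]
```

View pics/w4.png

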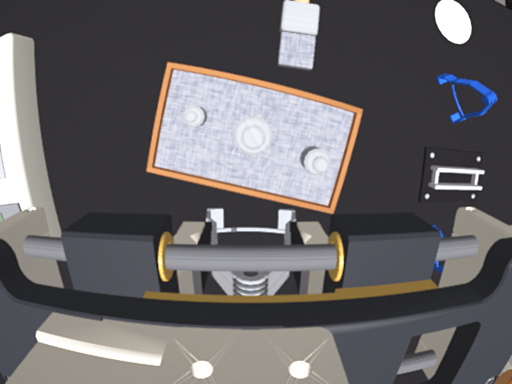

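The picture shows the forceps held upright with feet at (215,218) and (286,218) and the wing in front of them. The 500 g knob is at (252,136), the tray is undisturbed, and the stand is empty at (455,178).

Run:
```python
from w import *
m=eyes.camera_model('wrist');im=cv2.imread('pics/w4.png')
g=cv2.cvtColor(im,6)
big=cv2.resize(g[100:175,210:300],None,fx=4,fy=4,interpolation=3)
for lo,hi in [(30,56),(57,95)]:
    c=cv2.HoughCircles(big,cv2.HOUGH_GRADIENT,1,20,param1=80,param2=18,minRadius=lo,maxRadius=hi)
    if c is not None:
        for q in c[0][:3]:
            p=(q[0]/4+210-.375,q[1]/4+100-.375);print(p,q[2]/4,atz(m,p,.071,True),atz(m,p,.05,True))
for p in [(223.5,218),(278.5,218),(251,218)]: print(p,atz(m,p,.163,True))
for n,z,r in [('knob',.071,.012),('bodytop',.05,.02)]:
  print(n,[np.round(proj(m,(.518+a*r,-.084+b*r,z),True),1) for a,b in [(0,0),(1,0),(-1,0),(0,1),(0,-1)]])
v=np.vstack([big,cv2.resize(g[195:250,200:300],(big.shape[1],220),interpolation=3)]);cv2.imwrite('pics/k.png',cv2.resize(v,None,fx=1.1,fy=1.1))
```

```text
(223.5, 218) [ 0.4716 -0.067   0.163 ]
(278.5, 218) [ 0.4737 -0.1035  0.163 ]
(251, 218) [ 0.4727 -0.0853  0.163 ]
knob [array([252.3, 138. ]), array([253. , 125.2]), array([251.5, 150.8]), array([239.4, 137.3]), array([265.1, 138.8])]
bodytop [array([252.2, 136.4]), array([253.3, 116.5]), array([251. , 156.1]), array([232.2, 135.3]), array([272.1, 137.6])]
```

View pics/k.png

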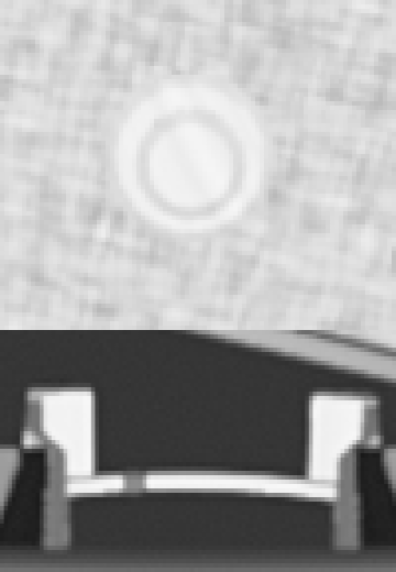

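```bash
python3 -m crank '[0,0,0,24,1.2,0,0.5, 0,0,0,24,1.1,0,0.5, 0,0,0,0,0,37,0.5, 0,0,0,0,0,38,0.5, 0,0,0,0,0,0,0.5]';python3 -m crank '[0,0,0,0,0,0,0.5]'
python3 - <<'E'
from w import *
m,im=look('w5',[('weight_500',.006)])
g=im
x,y=map(int,proj(m,(.519,-.0848,.071),True));print(x,y)
print('knob',[np.round(proj(m,(.519+a*.012,-.0848+b*.012,.071),True),1) for a,b in [(0,0),(1,0),(-1,0),(0,1),(0,-1)]])
cv2.imwrite('pics/w5c.png',cv2.resize(im[150:270,170:330],None,fx=5,fy=5,interpolation=3))
E
```

```text
clock: 9.93
tool_pos: [0.5159, -0.0841, 0.113]
orientation: [180.0, 0.4, 3.3]
force: [0.4, -0.8, 0.3]
opening: 0.0441
gripper_force: 4.2
clock: 10.05
tool_pos: [0.519, -0.0836, 0.1168]
orientation: [180.0, -0.1, 3.3]
force: [0.6, -0.1, -0.4]
opening: 0.0437
gripper_force: 4.2
10.1 [ 0.5193 -0.0834  0.1172] [179.9877  -0.1316   3.3354] [ 0.1231  0.3201 -0.4761] 0.04384919102514676
weight_500 0.79 [181.9 164.9] [ 0.5399 -0.0189  0.006 ]
weight_500 0.66 [247.9 193.9] [ 0.5156 -0.0819  0.006 ]
weight_500 0.6 [321.8 215.3] [ 0.4981 -0.1551  0.006 ]
251 213
knob [array([251.4, 213.1]), array([252.4, 197.2]), array([250.5, 228.4]), array([234.9, 212.2]), array([267.9, 214. ])]
```

View pics/w5c.png

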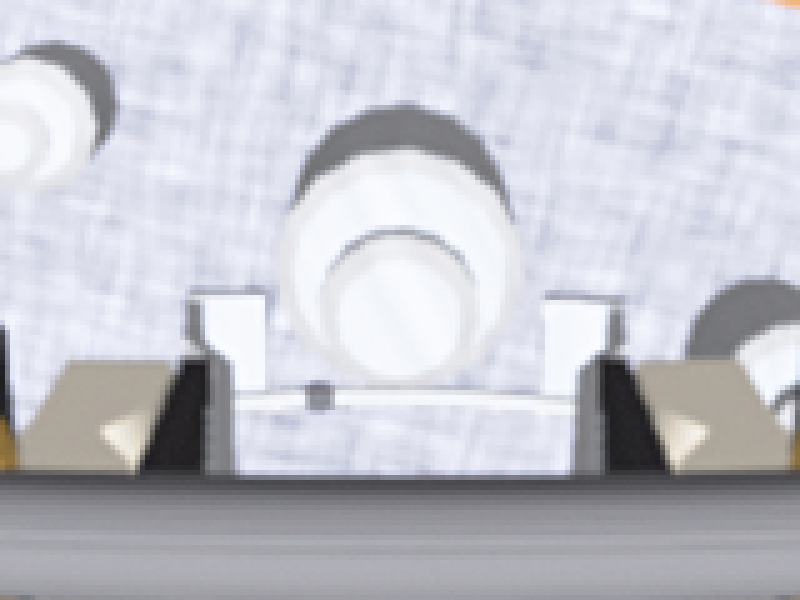

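The crop shows the knob centred at crop (400,308), full-frame (250,211.6), between tips at crop x 265 and 545 with the feet spanning rows 295 to about 400. It is well centred sideways; I compute the fore-aft offset next.

Run:
```python
from h import *
m=eyes.camera_model('wrist');o=get_obs()['tool_pos'];zt=o[2]-.0305+.0015
f=lambda u,v,z:atz(m,(170+u/5-.4,150+v/5-.4),z,True).round(4)
print(o,zt);print('knob',f(400,308,.071),'edges',f(325,308,.071),f(478,308,.071),f(400,233,.071),f(400,383,.071))
print('feet far edge (mid-7.5)',f(228,295,zt+.002),f(585,297,zt+.002),'tips',f(265,347,zt),f(545,347,zt))
```

```text
[ 0.51938374 -0.08322127  0.11731995] 0.08831994533507156
knob [ 0.5206 -0.0831  0.071 ] edges [ 0.5199 -0.0722  0.071 ] [ 0.5213 -0.0944  0.071 ] [ 0.5319 -0.0824  0.071 ] [ 0.5089 -0.0837  0.071 ]
feet far edge (mid-7.5) [ 0.5274 -0.0601  0.0903] [ 0.5299 -0.107   0.0903] tips [ 0.5198 -0.065   0.0883] [ 0.522  -0.1025  0.0883]
```

```bash
python3 -m crank '[0,0,0,-0.5,-0.7,8,0.5, 0,0,0,0,0,8,0.5, 0,0,0,0,0,8,0.5, 0,0,0,0,0,6.5,0.5, 0,0,0,0,0,0,0.5]';python3 -m crank '[0,0,0,0,0,0,0.46, 0,0,0,0,0,0,0.42, 0,0,0,0,0,0,0.39, 0,0,0,0,0,0,0.37, 0,0,0,0,0,0,0.37]'
python3 - <<'E'
from w import *
m,im=look('w6',[])
cv2.imwrite('pics/w6c.png',cv2.resize(im[150:270,170:330],None,fx=5,fy=5,interpolation=3))
E
```

```text
clock: 10.78
tool_pos: [0.5172, -0.0826, 0.0843]
orientation: [180.0, 0.1, 3.3]
force: [0.2, -0.5, -0.8]
opening: 0.0443
gripper_force: 4.2
clock: 11.4
tool_pos: [0.5176, -0.0825, 0.0851]
orientation: [-180.0, -0.0, 3.3]
force: [-0.3, -0.1, -1.0]
opening: 0.0325
gripper_force: 8.9
11.45 [ 0.5176 -0.0825  0.0851] [-179.9994   -0.0018    3.3336] [ 0.0885 -0.9855 -0.7095] 0.03245478588961706
```

View pics/w6c.png

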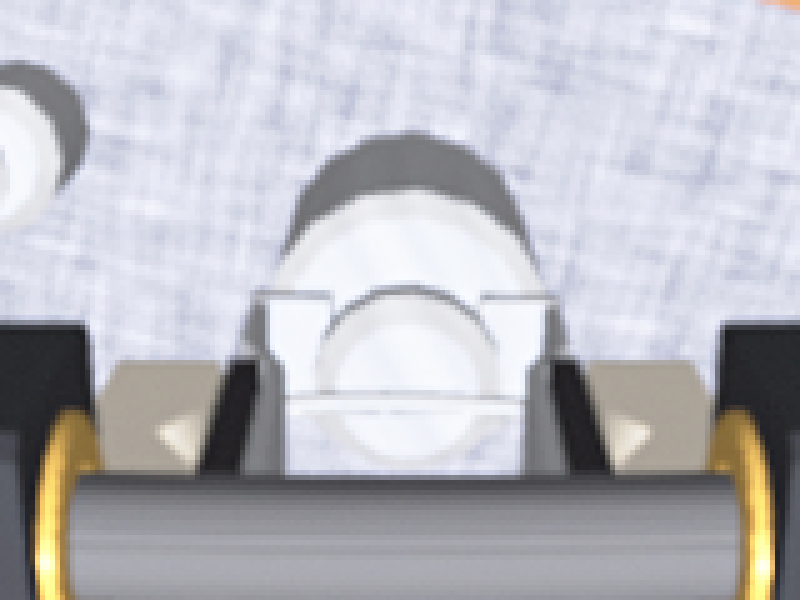

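The feet are under the knob on both sides (tips at crop x 330 and 480), with the knob at crop (408,372) between the arms and the wing just above it.

```bash
python3 -m crank '[0,0,0,1,0,0,0.364, 0,0,0,0,0,0,0.364, 0,0,0,0,0,-2,0.364, 0,0,0,0,0,-2,0.364, 0,0,0,0,0,-2,0.364]';python3 -m crank '[0,0,0,0,0,-2,0.364, 0,0,0,0,0,-3,0.364, 0,0,0,0,0,-6,0.364, 0,0,0,0,0,-10,0.364, 0,0,0,0,0,0,0.364]'
python3 - <<'E'
from w import *
m,im=look('w7',[])
cv2.imwrite('pics/w7c.png',cv2.resize(im[130:270,160:340],None,fx=4.2,fy=4.2,interpolation=3))
E
```

```text
clock: 12.08
tool_pos: [0.5179, -0.0825, 0.0906]
orientation: [-180.0, 0.1, 3.3]
force: [0.3, -0.6, -6.0]
opening: 0.0321
gripper_force: 10.6
clock: 12.7
tool_pos: [0.5195, -0.0823, 0.1133]
orientation: [-180.0, -0.1, 3.3]
force: [1.2, 0.1, -6.7]
opening: 0.0324
gripper_force: 10.7
12.75 [ 0.5191 -0.0823  0.1127] [-179.9857   -0.0884    3.3343] [-0.1839  1.2907 -6.0897] 0.03214922714954881
```

View pics/w7c.png

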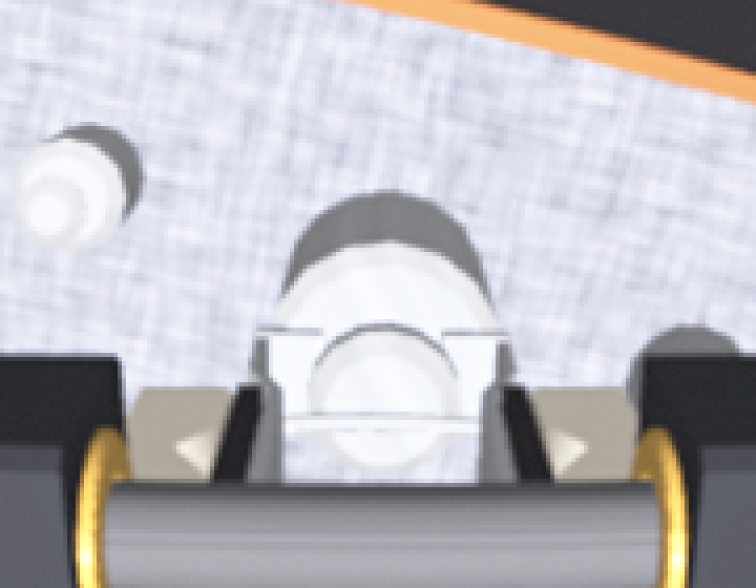

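Wrist force −6 N means the weight and forceps are off the felt; the knob is hanging at crop (383,395) between the tips. Next: raise and carry smoothly.

```bash
python3 -m crank '[0,0,0,0,0,-10,0.364, 0,0,0,0,0,-25,0.364, 0,0,0,0,0,-32,0.364, 0,0,0,0,0,-25,0.364, 0,0,0,0,0,-15,0.364]';python3 -m crank '[0,0,0,0,-8,0,0.364, 0,0,0,2,-18,0,0.364, 0,0,0,3,-28,0,0.364, 0,0,0,3,-32,0,0.364, 0,0,0,3,-32,0,0.364]';python3 -m crank '[0,0,0,3,-32,0,0.364, 0,0,0,3,-32,0,0.364, 0,0,0,3,-32,0,0.364, 0,0,0,3,-28,0,0.364, 0,0,0,0,-18,0,0.364]';python3 -m crank '[0,0,0,-10,-8,0,0.364, 0,0,0,-10,0,0,0.364, 0,0,0,0,0,0,0.364]'
python3 - <<'E'
from w import *
m,im=look('w8',[('pan',.078),('balance',0)])
T=eyes.camera_model('top');eyes.snapshot('top')
print('pan top-old',atz(T,(116.7,212.0),.078))
for t,z in [('pan',.078),('balance',0)]: print(t,[(round(d['p'],2),atz(T,d['location'],z)) for d in spotter.place_of('top',t)[:2]])
for d in spotter.outline_of('wrist','balance')[:1]: print(d['rect'],d['p'])
E
```

```text
clock: 13.38
tool_pos: [0.5189, -0.0824, 0.2207]
orientation: [-180.0, -0.1, 3.3]
force: [0.7, 0.3, -6.6]
opening: 0.0323
gripper_force: 10.7
clock: 14.0
tool_pos: [0.5219, 0.0379, 0.2177]
orientation: [180.0, 0.1, 3.3]
force: [-0.3, -0.1, -6.6]
opening: 0.0319
gripper_force: 10.0
clock: 14.62
tool_pos: [0.5256, 0.1804, 0.2177]
orientation: [179.9, 0.1, 3.4]
force: [-0.3, -0.3, -4.9]
opening: 0.0324
gripper_force: 9.7
clock: 15.0
tool_pos: [0.5048, 0.1845, 0.2192]
orientation: [180.0, 0.0, 3.3]
force: [0.7, -0.4, -6.6]
opening: 0.0321
gripper_force: 9.7
15.05 [0.5056 0.1846 0.2194] [-179.9844   -0.0254    3.3272] [ 1.1868  0.4739 -4.8734] 0.03185874662239909
balance 0.91 [164.1 177.1] [0.4881 0.2985 0.    ]
balance 0.73 [429.8 178.6] [ 0.5104 -0.0816  0.    ]
pan top-old [0.5319 0.3048 0.078 ]
pan []
balance [(0.73, array([0.4908, 0.3079, 0.    ])), (0.34, array([ 0.6704, -0.1241,  0.    ]))]
[62.1, 44.3, 184.8, 251.3] 0.87
```

View pics/w8.png

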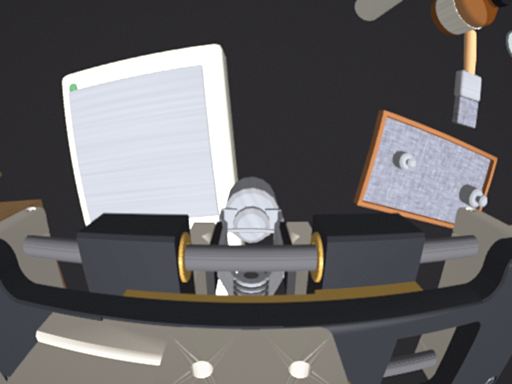

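The picture shows the weight hanging upright in the forceps at (252,210), the balance pan with corners at about (70,92), (205,67) and (218,216), and two weights left on the tray.

Run:
```python
from h import *
m=eyes.camera_model('wrist');P=[atz(m,p,.078,True) for p in [(70,92),(205,67),(218,216)]]
for p in P: print(p.round(4))
print('c',(P[0]+P[2])/2,[np.linalg.norm(P[i]-P[1]) for i in (0,2)],get_obs()['tool_pos'])
```

```text
[0.6011 0.3938 0.078 ]
[0.6227 0.2367 0.078 ]
[0.468  0.2171 0.078 ]
c [0.53456237 0.30545354 0.078     ] [np.float64(0.15862208714697232), np.float64(0.15590614769544767)] [0.50620333 0.18496579 0.2190808 ]
```

```bash
python3 -m crank '[0,0,0,4,-14,0,0.364, 0,0,0,8,-28,0,0.364, 0,0,0,9,-35,0,0.364, 0,0,0,8,-28,0,0.364, 0,0,0,4,-14,0,0.364]';python3 -m crank '[0,0,0,0,0,6,0.364, 0,0,0,0,0,12,0.364, 0,0,0,0,0,12,0.364, 0,0,0,0,0,6.5,0.364, 0,0,0,0,0,0,0.364]'
python3 - <<'E'
from w import *
m,im=look('w9',[('tip_left',.152),('tip_right',.152)])
a=cv2.resize(im[150:270,170:330],None,fx=2.5,fy=2.5,interpolation=3)
s=eyes.snapshot('scene');S=eyes.camera_model('scene')
x,y=map(int,proj(S,(.532,.305,.13)));print(x,y)
b=cv2.resize(s[y-60:y+60,x-80:x+80],None,fx=2.5,fy=2.5,interpolation=3)
t=eyes.snapshot('top');T=eyes.camera_model('top');print('500 top/scene',proj(T,(.532,.305,.1)))
cv2.imwrite('pics/w9c.png',np.hstack([a,b]))
E
```

```text
clock: 15.98
tool_pos: [0.5324, 0.3089, 0.2184]
orientation: [180.0, 0.0, 3.4]
force: [0.1, 0.6, -6.0]
opening: 0.0319
gripper_force: 9.0
clock: 16.6
tool_pos: [0.5318, 0.3054, 0.1819]
orientation: [180.0, 0.0, 3.3]
force: [0.3, -0.7, -5.5]
opening: 0.0324
gripper_force: 9.1
16.65 [0.5321 0.3057 0.1826] [179.9857   0.0013   3.32  ] [-0.2632  0.4667 -6.1797] 0.03191723079312146
tip_left 0.65 [235.7 217.4] [0.5335 0.3149 0.152 ]
tip_right 0.88 [266.2 218.4] [0.534  0.2944 0.152 ]
tip_right 0.7 [248.4 199.1] [0.5468 0.3071 0.152 ]
349 138
500 top/scene (np.float64(114.01418581268169), np.float64(211.15542321605602))
```

View pics/w9c.png

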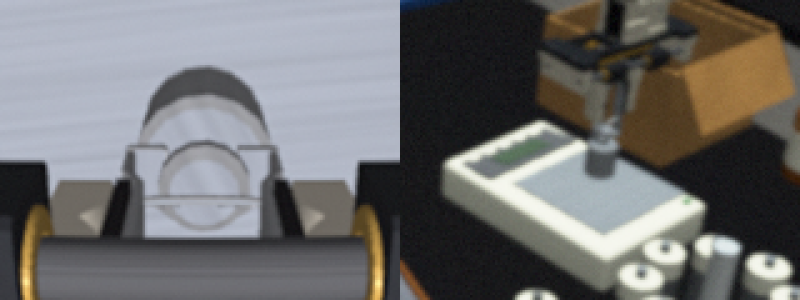

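The weight hangs clear over the mid-pan in both views, with tips at crop x 165 and 237. I check the ring and tip gap closely while waiting out the hold.

```bash
python3 -m crank '[0,0,0,0,0,0,0.364, 0,0,0,0,0,0,0.364, 0,0,0,0,0,0,0.364, 0,0,0,0,0,0,0.364, 0,0,0,0,0,0,0.364]'
python3 - <<'E'
from w import *
m,im=look('w10',[])
cv2.imwrite('pics/w10c.png',cv2.resize(im[200:250,210:290],(800,500),interpolation=3))
z=get_obs()['tool_pos'][2]-.0305+.002
for u,v in [(0,0)]: pass
print('px per tip at z',z,[np.round(proj(m,(.5335+.0005*s*0,.3045+s*g,z),True),2) for g in (.0085,.009,.0095,.010) for s in (1,-1)])
E
```

```text
clock: 17.48
tool_pos: [0.532, 0.306, 0.1825]
orientation: [180.0, 0.0, 3.3]
force: [0.4, -0.7, -5.2]
opening: 0.0322
gripper_force: 9.1
17.525 [0.5321 0.306  0.1826] [179.9977  -0.001    3.3338] [-0.346  -0.0547 -6.0804] 0.031748474718029114
px per tip at z 0.15405201583362407 [array([239.32, 218.62]), array([264.73, 220.02]), array([238.57, 218.58]), array([265.47, 220.06]), array([237.82, 218.54]), array([266.22, 220.1 ]), array([237.07, 218.49]), array([266.96, 220.14])]
```

View pics/w10c.png

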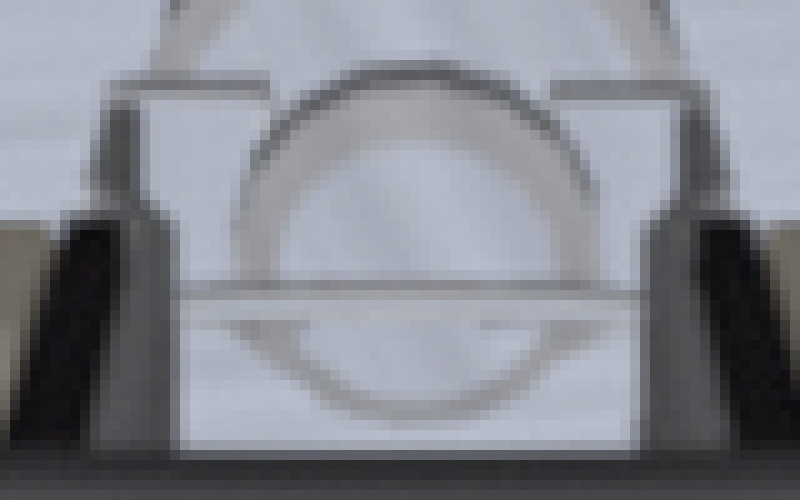

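The picture shows tip edges at crop x 270 and 550, i.e. 28.0 px or about 18.4 mm, the neck free, and no ring showing inside the arms. I trim slightly and then hold for more than 3 s.

```bash
R='';python3 -m crank '[0,0,0,0,0,0,0.362, 0,0,0,0,0,0,0.362, 0,0,0,0,0,0,0.362, 0,0,0,0,0,0,0.362, 0,0,0,0,0,0,0.362]' >/dev/null
for i in 1 2 3 4 5 6; do python3 -m crank '[0,0,0,0,0,0,0.362, 0,0,0,0,0,0,0.362, 0,0,0,0,0,0,0.362, 0,0,0,0,0,0,0.362, 0,0,0,0,0,0,0.362]'|tr '\n' ' ';echo; done
python3 - <<'E'
from w import *
m,im=look('w11',[]);old=cv2.imread('pics/w10.png')
print('mean diff',cv2.absdiff(im,old)[195:250,210:290].mean())
print(ctrl.close_job())
E
```

```text
clock: 18.77 tool_pos: [0.532, 0.306, 0.1826] orientation: [-180.0, -0.0, 3.3] force: [0.3, 0.3, -6.0] opening: 0.0316 gripper_force: 13.3 
clock: 19.4 tool_pos: [0.532, 0.306, 0.1826] orientation: [-180.0, -0.0, 3.3] force: [-0.1, -0.2, -5.7] opening: 0.0321 gripper_force: 13.3 
clock: 20.02 tool_pos: [0.532, 0.306, 0.1826] orientation: [180.0, -0.0, 3.3] force: [0.6, -0.2, -5.6] opening: 0.0319 gripper_force: 13.3 
clock: 20.65 tool_pos: [0.532, 0.306, 0.1825] orientation: [-180.0, 0.0, 3.3] force: [-0.1, 0.5, -5.8] opening: 0.0318 gripper_force: 13.3 
clock: 21.28 tool_pos: [0.532, 0.306, 0.1826] orientation: [-180.0, -0.0, 3.3] force: [0.8, 0.6, -5.8] opening: 0.0316 gripper_force: 13.3 
clock: 21.9 tool_pos: [0.532, 0.306, 0.1826] orientation: [180.0, -0.0, 3.3] force: [0.3, -0.9, -5.5] opening: 0.032 gripper_force: 13.3 
21.95 [0.532  0.306  0.1826] [-179.9999   -0.0014    3.3347] [ 0.1174 -0.7531 -6.5276] 0.032018439828569466
mean diff 1.1690909090909092
the job is handed in; nothing more can be done
None
```

I handed the job in at 22 s with the 500 g weight hanging by its knob in the steel forceps over the middle of the pan, about 2 cm above it, held steady for over 3 s at a tip gap of about 18 mm (estimated from the finger opening and the wrist picture); the verdict was not reported.

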